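# Set out the tip-setting place

## Task

Set out the nine-tile board for tip setting, left and right being as seen from the robot along the board's rows of tiles: put the tin of tips in the middle of the tile directly left of the steel block, lay the punch on the centre tile, between block and spindle, lying left to right along the row, stand the smallest of the five tops in the middle of the tile directly right of the spindle, and stand the largest top centred on the steel block. Tops stay crown down as they stand now, the tin stays upright so that no tips spill, and the three middling tops stay where they are.

Things in the scene. Friction and masses are not known exactly. Their poses are not given: they have to be found in the camera images.
- board: Flat square board fixed on the table, 290 x 290 mm, its top 12 mm above the table, with 3 x 3 square terracotta tiles at 90 mm centres, tops flush. Origin: centre of its underside, below the middle of the centre tile. Its x axis points away from the robot (up to about 0.15 rad turned), its y axis along the rows of tiles to the robot's left, z up.
- block: Steel setting block, 64 x 64 x 20 mm, fixed on the board in the middle of either the near or the far tile of the middle column. Origin: centre of its underside, on the board's top. Axes parallel to the board's; its left neighbour tile is centred 90 mm along +y.
- spindle: Turned maple spindle standing upright, fixed on the board in the middle of the other end tile of the middle column, 180 mm from the block: foot 54 mm in diameter, 60 mm high, slender above. Origin: centre of its underside, on the board's top. Axes parallel to the board's; its right neighbour tile is centred 90 mm along -y.
- top_large_mid (a point): The largest pine top blank, loose: a turned pear shape standing crown down, foot end up; 60 mm diameter with straight sides from 6 to 42 mm up, then tapering, 64 mm high. This point is half-way up (32 mm above its underside) on its axis; z points up along the axis. About 0.085 kg. It stands among the others beside a low picket gate (fixed, 45 mm high, 310 mm long), which runs away from the robot about 65 mm to the left of the nearest tops.
- top_small_mid (a point): The smallest pine top blank, loose: same shape, 36 mm diameter with straight sides from 4 to 29 mm up, 44 mm high, standing crown down. This point is half-way up (22 mm above its underside) on its axis; z points up. About 0.02 kg.
- top_a_mid (a point): One of three alike middling pine top blanks, not to be moved: same shape as the largest, 48 mm diameter, 54 mm high, standing crown down. This point is half-way up (27 mm above its underside).
- top_b_mid (a point): One of three alike middling pine top blanks, not to be moved: same shape as the largest, 48 mm diameter, 54 mm high, standing crown down. This point is half-way up (27 mm above its underside).
- top_c_mid (a point): One of three alike middling pine top blanks, not to be moved: same shape as the largest, 48 mm diameter, 54 mm high, standing crown down. This point is half-way up (27 mm above its underside).
- tin_mid (a point): Dented round aluminium tin, open, full of small steel tips (one piece with the tin), loose: 56 mm diameter, 38 mm high, about 0.18 kg. This point is half-way up (19 mm above its underside) on its axis; z points up.
- punch_mid (a point): Steel tip-setting punch lying flat, loose: square shank 14 x 14 mm, 62 mm long (from -37 to +25 mm along x), tapered nose beyond it at +x, round head at -x, 90 mm overall (-45 to +45 mm). This point is in the middle of its length, 7 mm above its underside; x runs along its length to the nose, z up. About 0.1 kg.

How it is judged:
By the outcome, as a careful person would: the job done as asked, in the order asked, and still so for the second after the job is handed in, with the robot touching nothing.
It also fails if it takes over 115 s, if anything falls off the work surface, if the arm or the gripper's body presses on something with over 40 N, if the wrist force passes 120 N, or if a joint passes its speed limit or range.

## Robot

A 6-joint arm with a two-finger parallel gripper is mounted at the origin on the work surface. World frame = base frame: x ahead of the robot, y to its left, z up, the work surface at z = 0. Lengths are in m, angles in rad, forces in N, time in s.
With the tool pointing down it reaches from about 0.35 to 0.725 m from the base axis. Payload 4.3 kg.
Tool frame: the origin (TCP) lies on the centre line of the jaws, within the pads' length; the fingertips stand 17 mm ahead of it and the grasp point (between the pads) lies 2 mm behind it (env.tip_extent is the z of the fingertips in the tool frame, in m); z points along the fingers, y is the direction in which the jaws open and shut (so a half turn about z gives the same grasp; the last joint's range is limited). The gripper opens to 85 mm and grips with 20 to 120 N. Pads are 22 mm wide; open, the fingers measure 114 mm over their backs; the gripper's body (76 mm by 85 mm) begins 54 mm behind the grasp point. The pads swing forward as they close: fully open they stand 13 mm farther back than shut.
Start: joints at [1.231, 0.377, 0.081, 1.274, 0, 1.46], TCP at [0.131, 0.56, 0.248] pointing down, gripper open.
Joint ranges: [-2.72, 2.72], [-0.84, 1.66], [-1.02, 1.22], [-1.77, 2.12], [-1.37, 1.28], [-3.14, 3.14]. Speed limits (rad/s): [2.57, 2.57, 3.14, 3.14, 3.14, 3.14].

## Interface

Orientations are given as a rotation vector (axis times angle).
In Python, from rig import env gives the robot as it stands. Calls block until the motion is done:
- env.movep(position, orientation): joint-space move of the TCP to a pose.
- env.line_to(position, attitude=None, v=0.15, until_force=None): straight line of the TCP; attitude=None keeps the orientation; v is the mean speed in m/s. With until_force (N) it stops when the force on the tool has changed by that much, and returns True; else False.
- env.set_joints(angles): joint-space move.
- env.set_gripper(opening, newtons=None): finger opening in m; newtons is the grip in N (None keeps the last); returns when the fingers have stopped.
- env.dwell(seconds).
- env.ik(position, orientation): joint angles nearest the present ones, or None.
- env.get_image(name): name is "side" or "top" or "wrist"; returns a dict with "color" (420x560x3 uint8, red, green, blue), "intrinsics" (3x3 intrinsics, pixels), "position" and "orientation" of the camera in the world. Camera axes: x right, y down, z forward; pixel columns grow to the right and rows downward; lengths in m; the calibration is good to about 2 mm. The wrist camera is an equidistant fisheye: a pixel r from the principal point sees the ray r / f radians off the axis. A picture is of the moment at which its call begins. There is no depth.
A pose or a line that the arm cannot do raises env.MotionError and nothing moves.
- env.finish_job(): hands the job in, once; it reports no verdict.
Trained networks look in a picture, given as the dict that the camera call returned (one of the last four; its "shot" number tells which), for a name from the list of things; names that differ only in an ending like _2 or _b are one class to them, and where a whole thing is asked for, a point or a joint stands for the part that bears it (a point fixed in the world has none). Each returns a list of dicts, best first, with "score" (0 to 1); they miss things now and then, are a little off and sometimes report something else, mostly with a low value. They report only what shows in the picture. A call takes as long as a camera call.
- env.recognise(picture, name): "extent" ([left, top, width, height] in pixels, round what is visible of it).
- env.masks_of(picture, name): "pixels" (420x560 bool, what is visible of it) and "extent" ([left, top, width, height] in pixels, round what is visible of it).
- env.spot_point(picture, name): "point" ([column, row] in pixels: a listed point, or the origin of a listed thing).
Readings, each from a call of its own:
- env.current_clock(): time.
- env.current_qpos(): joint angles.
- env.current_dq(): joint speeds.
- env.current_effort(): joint torques, N m.
- env.current_eef_pos(): TCP position.
- env.current_ee_rot(): TCP orientation.
- env.current_contact_force(): force on the tool from outside, world axes, zero at the start.
- env.current_torque(): the same for the moment, N m.
- env.current_opening(): finger opening in m.
Only numpy, scipy, OpenCV 4.12 (cv2) and the standard library are available. Lean on these libraries where they do the work, as an engineer would, in place of code of your own. Each camera call takes 0.05 s, during which the arm holds its last target.

## Working session

There is one attempt and no reset: what is moved stays moved. The work goes in short steps, each a Python script; the robot and the scene stay as the last script left them, time stands still between calls to the robot, and variables do not carry over. Pictures are saved under pics/ and viewed, and the job is handed in when it is done.

```bash
mkdir -p pics; ls; python3 - <<'E'
from rig import env
import cv2,numpy as np
for n in ["side","top","wrist"]:
    p=env.get_image(n)
    cv2.imwrite(f"pics/{n}0.png",p["color"][:,:,::-1])
    print(n,p["intrinsics"],p["position"],p["orientation"])
print(env.current_clock(),env.current_ee_rot(),env.tip_extent)
E
```

```text
pics
side [[499.38076374   0.         276.81562641]
 [  0.         499.38076374 209.31881162]
 [  0.           0.           1.        ]] [ 0.23684588 -0.77260913  1.00634366] [-2.39903356  0.43156841 -0.17958307]
top [[450.07354623   0.         277.61168207]
 [  0.         450.07354623 204.01725913]
 [  0.           0.           1.        ]] [ 0.33566518 -0.02969041  1.14876929] [-2.11887336  2.12230924 -0.20823687]
wrist [[325.1922621    0.         283.4077789 ]
 [  0.         325.1922621  214.72002736]
 [  0.           0.           1.        ]] [0.06603245 0.57543267 0.37399002] [2.28673156 1.81405816 0.24373688]
0.15 [-3.60200064e-01 -3.12048824e+00  2.28584289e-03] 0.017
```

View pics/side0.png

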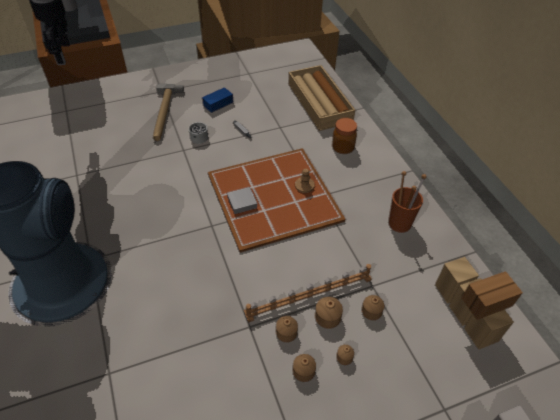

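View pics/top0.png

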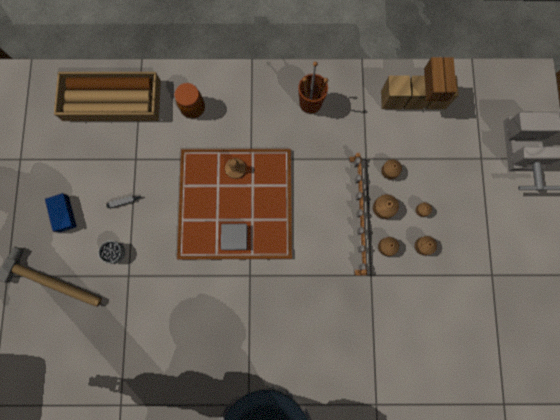

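View pics/wrist0.png

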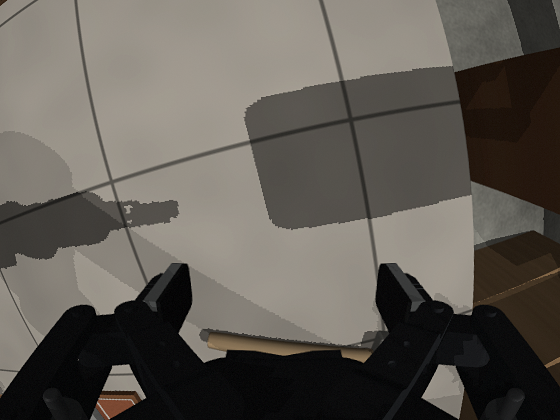

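```bash
cat > h.py <<'E'
from rig import env
import cv2,numpy as np
from scipy.spatial.transform import Rotation as R
from scipy.optimize import least_squares
def ray(p,uv):
    K=p["intrinsics"];d=np.array([(uv[0]-K[0,2])/K[0,0],(uv[1]-K[1,2])/K[1,1],1.])
    if p.get("fish"):
        r=np.hypot(d[0],d[1]);d=np.array([d[0]/r*np.sin(r),d[1]/r*np.sin(r),np.cos(r)]) if r>1e-9 else d
    return R.from_rotvec(p["orientation"]).apply(d)
def onz(p,uv,z):
    d=ray(p,uv);o=np.array(p["position"]);return o+d*(z-o[2])/d[2]
def proj(p,X):
    c=R.from_rotvec(p["orientation"]).inv().apply(np.array(X)-p["position"]);K=p["intrinsics"]
    if p.get("fish"):
        n=np.hypot(c[...,0],c[...,1]);th=np.arctan2(n,c[...,2]);s=th/np.maximum(n,1e-12)
        return np.stack([c[...,0]*s*K[0,0]+K[0,2],c[...,1]*s*K[1,1]+K[1,2]],-1)
    return np.stack([c[...,0]/c[...,2]*K[0,0]+K[0,2],c[...,1]/c[...,2]*K[1,1]+K[1,2]],-1)
def img(n,save=None):
    p=env.get_image(n)
    if n=="wrist": p["fish"]=True
    if save: cv2.imwrite(f"pics/{save}.png",p["color"][:,:,::-1])
    return p
E
python3 - <<'E'
from h import *
H=dict(board=0,block=.012,spindle=.012,top_large_mid=.032,top_small_mid=.022,top_a_mid=.027,tin_mid=.019,punch_mid=.007)
for n in ["top","side"]:
    p=img(n)
    for k,z in H.items():
        for d in env.spot_point(p,k)[:4]:
            if d["score"]>.2: print(n,k,round(d["score"],2),np.round(d["point"],1),onz(p,d["point"],z).round(4))
E
```

```text
top board 0.85 [232.9 202.3] [0.5657 0.0841 0.    ]
top board 0.59 [422.9 206.6] [ 0.5536 -0.41    0.    ]
top block 0.85 [234.9 239.3] [0.4677 0.0762 0.012 ]
top spindle 0.73 [236.7 167.8] [0.6553 0.0745 0.012 ]
top top_large_mid 0.64 [383.  205.3] [ 0.5511 -0.2987  0.032 ]
top top_small_mid 0.65 [422.7 207.8] [ 0.5463 -0.402   0.022 ]
top top_a_mid 0.61 [424.1 244.7] [ 0.4517 -0.3978  0.027 ]
top top_a_mid 0.43 [385.6 206.3] [ 0.5494 -0.3063  0.027 ]
top tin_mid 0.72 [110.9 254. ] [0.4305 0.3851 0.019 ]
top punch_mid 0.61 [123.3 198.4] [0.575  0.3673 0.007 ]
top punch_mid 0.4 [425.7 245.8] [ 0.4509 -0.4083  0.007 ]
side board 0.84 [272.6 197.5] [0.5612 0.0786 0.    ]
side block 0.94 [242.5 203. ] [0.4753 0.0773 0.012 ]
side block 0.31 [307.9 186. ] [0.6632 0.0753 0.012 ]
side spindle 0.8 [307.8 184.7] [0.6649 0.0799 0.012 ]
side spindle 0.36 [304.1 364.9] [ 0.4557 -0.3928  0.012 ]
side top_large_mid 0.84 [330.1 310.2] [ 0.5534 -0.3048  0.032 ]
side top_small_mid 0.57 [344.  354.9] [ 0.5399 -0.4056  0.022 ]
side top_a_mid 0.97 [306.2 368.1] [ 0.4538 -0.4063  0.027 ]
side tin_mid 0.58 [199.7 132.3] [0.4413 0.3848 0.019 ]
side punch_mid 0.7 [244.5 131.1] [0.5735 0.3582 0.007 ]
side punch_mid 0.41 [343.8 354.4] [ 0.5447 -0.3988  0.007 ]
```

```bash
python3 - <<'E'
from h import *
t=img("top");s=img("side")
for p,n in((t,"top"),(s,"side")):
    m=env.masks_of(p,"board")[0]["pixels"].astype(np.uint8)
    for k in ("block","spindle"):
        for d in env.masks_of(p,k)[:1]: m|=d["pixels"].astype(np.uint8)
    hull=cv2.convexHull(max(cv2.findContours(m,0,2)[0],key=len))
    print(n,np.round([onz(p,c[0],.012)[:2] for c in cv2.approxPolyN(hull,4)[0][:,None]] if 0 else [onz(p,c,.012)[:2] for c in cv2.approxPolyN(hull,4).reshape(-1,2)],4).tolist())
    vis=p["color"][:,:,::-1].copy(); cv2.drawContours(vis,cv2.findContours(m,0,2)[0],-1,(0,255,0),1)
    b=cv2.boundingRect(m)
    cv2.imwrite(f"pics/b_{n}.png",cv2.resize(vis[b[1]-10:b[1]+b[3]+10,b[0]-10:b[0]+b[2]+10],None,fx=4,fy=4,interpolation=cv2.INTER_CUBIC))
cv2.imwrite("pics/tops.png",cv2.resize(t["color"][140:285,340:450,::-1],None,fx=4,fy=4,interpolation=cv2.INTER_CUBIC))
cv2.imwrite("pics/tin.png",cv2.resize(t["color"][180:290,80:160,::-1],None,fx=5,fy=5,interpolation=cv2.INTER_CUBIC))
E
```

```text
top [[0.7065, -0.0652], [0.4178, -0.0682], [0.4182, 0.2233], [0.7068, 0.2248]]
side [[0.7096, -0.074], [0.4165, -0.0749], [0.4154, 0.2226], [0.7061, 0.2282]]
```

View pics/b_top.png

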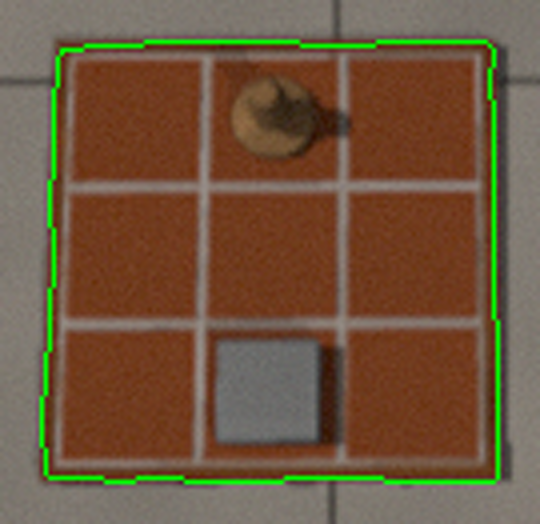

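View pics/tops.png

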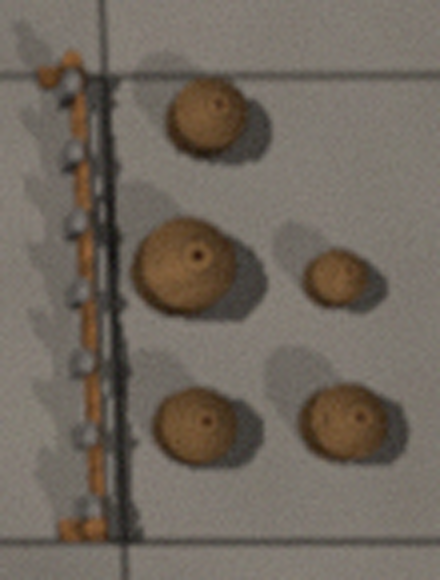

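View pics/tin.png

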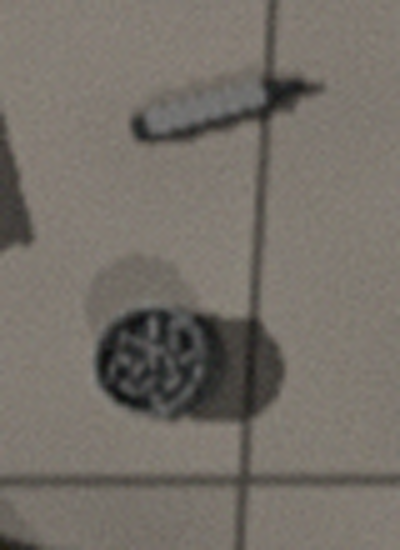

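```bash
cat >> h.py <<'E'
def down(a): 
    return R.from_matrix(np.array([[np.cos(a),np.sin(a),0],[np.sin(a),-np.cos(a),0],[0,0,-1.]]).T if 0 else np.array([[np.cos(a),np.sin(a),0],[np.sin(a),-np.cos(a),0],[0,0,-1.]])).as_rotvec()
def near(a0):  # of a0, a0+pi choose the smaller |j6|
    pass
E
python3 - <<'E'
from h import *
p=img("wrist")
T=R.from_rotvec(env.current_ee_rot());x=env.current_eef_pos()
print("cam in tool",T.inv().apply(p["position"]-x),(T.inv()*R.from_rotvec(p["orientation"])).as_matrix().round(3))
for uv in [(283,100),(283,214),(283,300),(283,0)]:
    print(uv,T.inv().apply(onz(p,uv,0.02)-x).round(3))
print(proj(p,x+T.apply([0,0,.2])),proj(p,x+T.apply([0,0,0])))
for a in (-np.pi/2,np.pi/2): 
  for q in ([.43,.385,.25],[.575,.366,.25],[.562,.078,.3],[.5,-.33,.3]): print(a,q,env.ik(q,down(a)))
E
```

```text
cam in tool [ 0.06670972  0.00066628 -0.12654681] [[-0.    -0.964 -0.267]
 [ 1.     0.    -0.   ]
 [ 0.    -0.267  0.964]]
(283, 100) [0.096 0.    0.228]
(283, 214) [-0.031  0.     0.228]
(283, 300) [-0.142  0.     0.228]
(283, 0) [0.213 0.    0.228]
[282.85642781 192.42210309] [281.97199133 284.65212423]
-1.5707963267948966 [0.43, 0.385, 0.25] [ 0.62034529  0.38147875  0.09146631  1.28078389  0.         -0.95045103]
-1.5707963267948966 [0.575, 0.366, 0.25] [ 0.47383825  0.61849225  0.47322196  1.42552604  0.         -1.09695808]
-1.5707963267948966 [0.562, 0.078, 0.3] [ 0.02611224  0.35600766  0.18254373  1.3973324   0.         -1.54468409]
-1.5707963267948966 [0.5, -0.33, 0.3] [-0.68923216  0.42622223  0.2869022   1.4314763   0.         -2.26002849]
1.5707963267948966 [0.43, 0.385, 0.25] [0.62034529 0.38147875 0.09146631 1.28078389 0.         2.19114162]
1.5707963267948966 [0.575, 0.366, 0.25] [0.47383825 0.61849225 0.47322196 1.42552604 0.         2.04463458]
1.5707963267948966 [0.562, 0.078, 0.3] [0.02611224 0.35600766 0.18254373 1.3973324  0.         1.59690856]
1.5707963267948966 [0.5, -0.33, 0.3] [-0.68923216  0.42622223  0.2869022   1.4314763   0.          0.88156417]
```

```bash
python3 - <<'E'
from h import *
t0=env.current_clock()
env.movep([.49,.345,.26],down(np.pi/2)); print(env.current_clock()-t0)
p=img("wrist","w1")
for k,z in dict(tin_mid=.019,punch_mid=.007).items():
    for d in env.spot_point(p,k)[:2]: print(k,round(d["score"],2),np.round(d["point"],1),onz(p,d["point"],z).round(4))
    for d in env.masks_of(p,k)[:1]:
        m=d["pixels"].astype(np.uint8); ys,xs=np.nonzero(m); np.save(f"m_{k}.npy",m)
        zz=.038 if k=="tin_mid" else .014
        print("extent",d["extent"],onz(p,(xs.mean(),ys.mean()),zz))
        c=max(cv2.findContours(m,0,2)[0],key=len)
        g=np.array([onz(p,q[0],zz)[:2] for q in c]); r=cv2.minAreaRect((g*1000).astype(np.float32)); print(r)
E
```

```text
1.5417
tin_mid 0.71 [238.1 151.1] [0.4386 0.3868 0.019 ]
extent [207.7, 127.4, 55.4, 53.8] [0.43812565 0.38572252 0.038     ]
((437.451904296875, 385.4997863769531), (55.61295700073242, 59.17801284790039), 89.48884582519531)
punch_mid 0.69 [355.  166.7] [0.5752 0.3682 0.007 ]
extent [338.2, 130.8, 22.9, 72.6] [0.56732133 0.37283599 0.014     ]
((568.707275390625, 369.010498046875), (16.92425537109375, 88.62767028808594), 16.604902267456055)
```

View pics/w1.png

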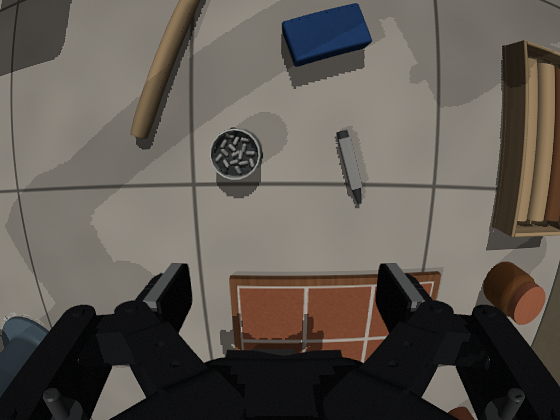

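```bash
python3 - <<'E'
from h import *
p=img("wrist")
im=p["color"][:,:,::-1]
cv2.imwrite("pics/w1z.png",cv2.resize(im[110:220,200:380],None,fx=4,fy=4,interpolation=cv2.INTER_CUBIC))
m=np.load("m_punch_mid.npy");c=max(cv2.findContours(m,0,2)[0],key=len)
g=np.array([onz(p,q[0],.007)[:2] for q in c]);print(cv2.minAreaRect((g*1000).astype(np.float32)))
for uv in [(342,131),(359,206)]: print(onz(p,uv,.007))
m=np.load("m_tin_mid.npy");c=max(cv2.findContours(m,0,2)[0],key=len)
for z in(.038,.019): print(cv2.minEnclosingCircle((np.array([onz(p,q[0],z)[:2] for q in c])*1000).astype(np.float32)))
E
```

```text
((570.4699096679688, 367.97235107421875), (17.245378494262695, 90.31021881103516), 16.595964431762695)
[0.55854164 0.41003277 0.007     ]
[0.58289296 0.31980422 0.007     ]
((438.4370422363281, 386.09130859375), 30.35676383972168)
((435.6202697753906, 384.587890625), 32.01152801513672)
```

View pics/w1z.png

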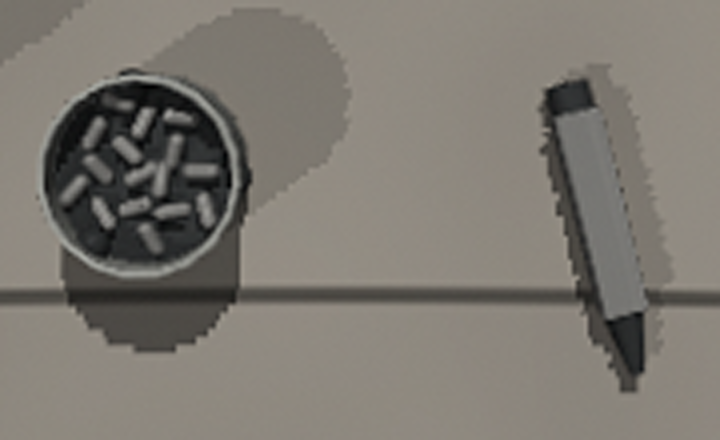

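```bash
python3 - <<'E'
from h import *
p=img("wrist")
print("tin",onz(p,(235.6,153.8),.038))
A=onz(p,(344,138.25),.014);B=onz(p,(356.25,188),.014);u=(B-A)/np.linalg.norm(B-A);print("punch",np.linalg.norm(B-A),np.arctan2(u[1],u[0]),"mid",(A+B)/2+.006*u)
env.movep([.56,.03,.30],down(np.pi/2));print(env.current_clock())
p=img("wrist","w2")
im=cv2.cvtColor(p["color"],cv2.COLOR_RGB2BGR)
for k in ("board","block","spindle"):
    for d in env.spot_point(p,k)[:1]: print(k,round(d["score"],2),np.round(d["point"],1),onz(p,d["point"],0 if k=="board" else .012).round(4))
np.savez("w2.npz",**{k:p[k] for k in("color","intrinsics","position","orientation")})
E
```

```text
tin [0.43888449 0.38501816 0.038     ]
punch 0.0606447315424602 -1.2909430849131058 mid [0.56997764 0.36669765 0.014     ]
4.625
board 0.58 [287.  143.1] [0.5654 0.0778 0.    ]
block 0.81 [216.6 143.7] [0.4749 0.0788 0.012 ]
spindle 0.9 [352.  145.7] [0.6488 0.0765 0.012 ]
```

View pics/w2.png

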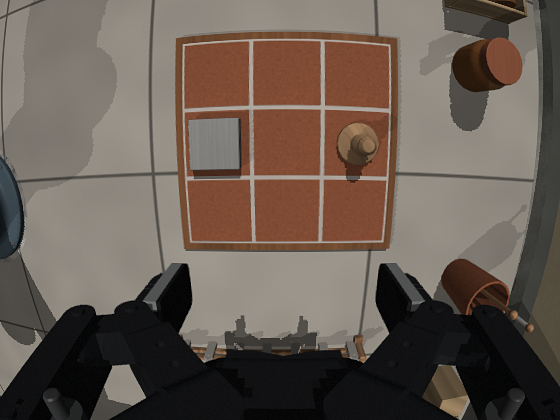

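```bash
cat >> h.py <<'E'
def fitboard(p,x0):
    im=cv2.GaussianBlur(p["color"],(0,0),1.0).astype(float); w=np.minimum(im[:,:,1],im[:,:,2]) 
    s=np.linspace(-.13,.13,131); L=[]
    for o in(-.045,.045): L+= [np.c_[s,0*s+o],np.c_[0*s+o,s]]
    L=np.vstack(L)
    L=L[~((abs(L[:,1])<.04)&False)]
    def f(q):
        c,sn=np.cos(q[2]),np.sin(q[2])
        X=np.c_[q[0]+c*L[:,0]-sn*L[:,1],q[1]+sn*L[:,0]+c*L[:,1],0*s.repeat(4)[:len(L)]+.012]
        uv=proj(p,X).astype(np.float32)
        return -cv2.remap(w.astype(np.float32),uv[:,:1],uv[:,1:],1).mean()
    from scipy.optimize import minimize
    r=minimize(f,x0,method="Nelder-Mead",options=dict(initial_simplex=[x0,np.add(x0,[.006,0,0]),np.add(x0,[0,.006,0]),np.add(x0,[0,0,.02])]))
    return r.x,r.fun
E
python3 - <<'E'
from h import *
p=dict(np.load("w2.npz"));p["fish"]=True
for x0 in ([.562,.078,.005],[.566,.075,.0]): print("w",fitboard(p,x0))
for n in("top","side"):
    q=img(n); print(n,fitboard(q,[.562,.078,.005]))
for uv in[(177,38),(398,38),(391,249),(184,250)]: print(onz(p,uv,.012))
E
```

```text
w (array([0.5646871 , 0.07968281, 0.0032837 ]), np.float64(-144.27748107910156))
w (array([0.56467074, 0.07968308, 0.00328111]), np.float64(-144.2844696044922))
top (array([ 0.5640741 ,  0.07512212, -0.00099634]), np.float64(-69.80026245117188))
side (array([0.56423114, 0.07928155, 0.00482414]), np.float64(-99.47647094726562))
[0.42154338 0.22362886 0.012     ]
[0.71107127 0.22537979 0.012     ]
[ 0.7137271  -0.06603125  0.012     ]
[ 0.4202358  -0.06759812  0.012     ]
```

```bash
cat >> h.py <<'E'
D=down(np.pi/2+.003)
B=np.array([.5645,.079]);YAW=.003
def bp(x,y):
    c,s=np.cos(YAW),np.sin(YAW);return np.array([B[0]+c*x-s*y,B[1]+s*x+c*y])
def pick(xy,z,rot=None,op=.08,N=40,hi=.14):
    rot=D if rot is None else rot
    env.movep([*xy,hi],rot); env.set_gripper(op)
    print("down force stop",env.line_to([*xy,z],v=.12,until_force=8),env.current_eef_pos())
    env.set_gripper(0.0,N); print("open",env.current_opening(),"F",np.round(env.current_contact_force(),1))
    env.line_to([*xy,hi],v=.15); print("lifted",env.current_opening(),"F",np.round(env.current_contact_force(),1),"t",env.current_clock())
E
python3 - <<'E'
from h import *
pick((.4388,.3855),.024)
img("wrist","w3")
E
```

```text
down force stop False [0.43943482 0.38596952 0.02480645]
open 0.054385469022309535 F [-2.4 -0.6  5.9]
lifted 0.05466129626084056 F [-1.3 -0.7 -2.4] t 9.0667
```

View pics/w3.png

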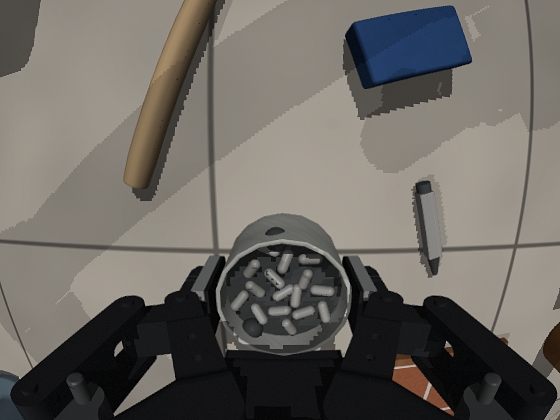

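```bash
cat >> h.py <<'E'
def place(xy,z,rot=None,op=.07,hi=.15,over=.004):
    rot=D if rot is None else rot
    env.movep([*xy,hi],rot); env.line_to([*xy,z+.015],v=.15)
    print("touch",env.line_to([*xy,z-over],v=.03,until_force=4),env.current_eef_pos(),np.round(env.current_contact_force(),1))
    env.set_gripper(op); env.dwell(.1)
    env.line_to([*xy,hi],v=.15); print("placed t",env.current_clock(),np.round(env.current_contact_force(),1))
E
python3 - <<'E'
from h import *
p=img("wrist");e=env.current_eef_pos()
off=onz(p,(283,297.5),e[2]+.0132)-e;print("tin off",off)
g=bp(-.09,.09)-[0,np.clip(off[1],-.006,.006)];print(g)
place(g,.0368,op=.075)
env.movep([.53,.13,.28],D)
p=img("wrist","w4")
print(fitboard(p,[.5645,.079,.003]))
for d in env.spot_point(p,"tin_mid")[:1]: print(d["score"],d["point"],onz(p,d["point"],.031),bp(-.09,.09))
E
```

```text
tin off [0.00077222 0.00233974 0.0132    ]
[0.47423041 0.16638985]
touch True [0.47446585 0.16637852 0.03726777] [-1.5  0.1  6.6]
placed t 12.725 [-0.2 -0.4 -0. ]
(array([0.56434522, 0.07939816, 0.00458882]), np.float64(-144.0553741455078))
0.91 [237.3, 154.1] [0.47691816 0.16669841 0.031     ] [0.47423041 0.1687296 ]
```

View pics/w4.png

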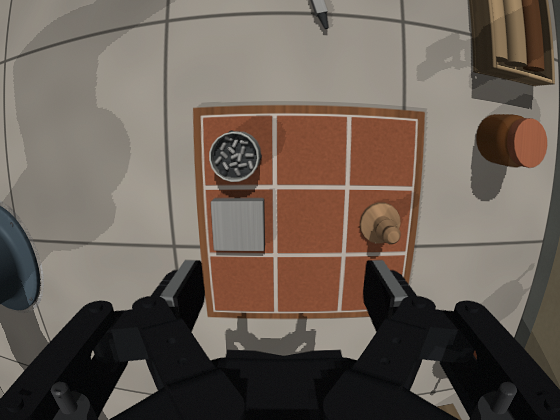

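```bash
python3 - <<'E'
from h import *
p=img("wrist")
print("tin rim",onz(p,(234.5,157),.05))
pick((.570,.3667),.020,rot=down(np.pi-1.291),op=.045,N=60,hi=.12)
img("wrist","w5");img("top")
E
```

```text
tin rim [0.4746814  0.16530998 0.05      ]
down force stop False [0.57070252 0.36710482 0.02093489]
open 0.01233898033834172 F [0.1 0.1 5.8]
lifted 0.012110835570707553 F [-0.3  0.1 -1.7] t 17.2083
```

View pics/w5.png

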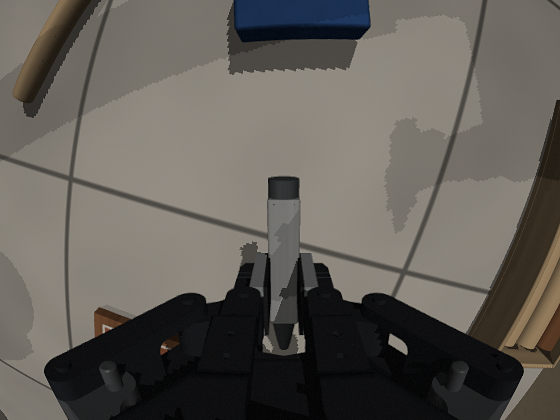

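```bash
python3 - <<'E'
from h import *
p=img("wrist");e=env.current_eef_pos();T=R.from_rotvec(env.current_ee_rot())
for uv in [(283.5,177),(283.5,198)]: print("tool",T.inv().apply(onz(p,uv,e[2]-.009)-e))
s=img("side","s5");t=img("top","t5")
for n,q in(("side",s),("top",t)):
    for d in env.masks_of(q,"tin_mid")[:1]:
        l,tp,w,h=d["extent"];print(n,d["score"],d["extent"],onz(q,(l+w/2,tp+h/2),.031))
    im=q["color"][:,:,::-1];c=proj(q,[*bp(0,0),.012]).astype(int)
    cv2.imwrite(f"pics/z_{n}.png",cv2.resize(im[c[1]-70:c[1]+70,c[0]-80:c[0]+80],None,fx=5,fy=5,interpolation=cv2.INTER_CUBIC))
    for X in ([*bp(-.09,.09),.05],[*bp(-.09,.09),.012],[*bp(-.09,.09),.031]): print(n,proj(q,X), (proj(q,X)-c+[80,70])*5)
E
```

```text
tool [0.04659668 0.000904   0.00896737]
tool [0.03753656 0.00090442 0.00897317]
side 0.58 [224.2, 164.2, 21.2, 23.9] [0.48152684 0.16143404 0.031     ]
side [231.06383257 170.06281943] [190.31916283 230.31409716]
side [231.82414413 179.85300322] [194.12072065 279.26501608]
side [231.44798704 175.0094007 ] [192.23993522 255.04700349]
top 0.71 [187.6, 223.7, 22.2, 22.3] [0.47677875 0.16493101 0.031     ]
top [195.80085768 234.91516463] [209.00428842 519.57582316]
top [198.44431741 236.78965051] [222.22158705 528.94825256]
top [197.14452969 235.86796682] [215.72264844 524.33983408]
```

View pics/z_side.png

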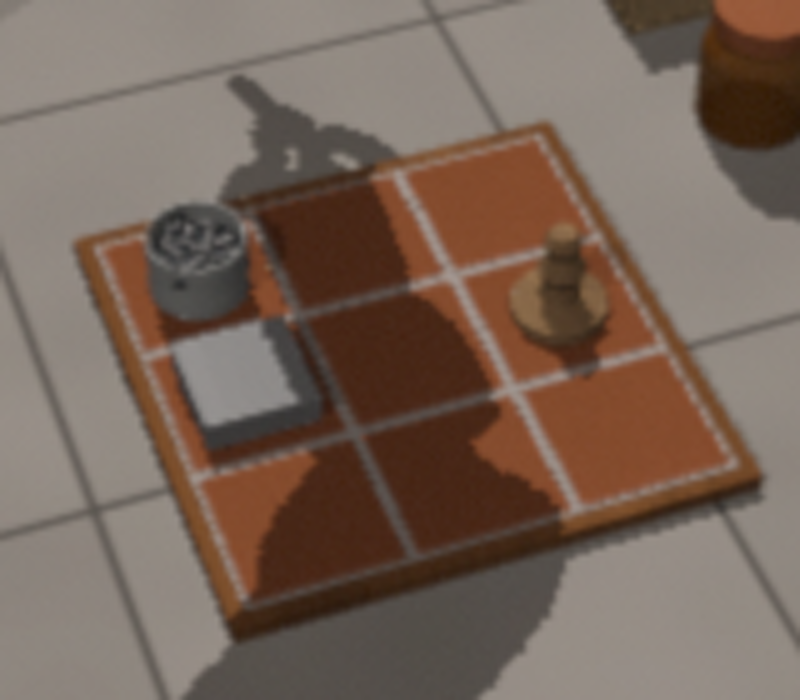

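View pics/z_top.png

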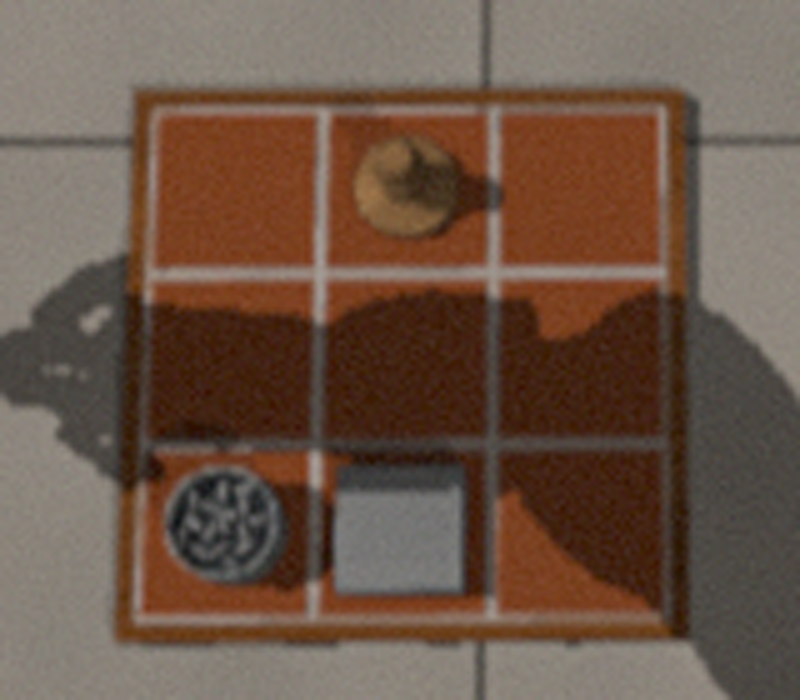

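```bash
python3 - <<'E'
from h import *
place(bp(0,0),.0329,op=.04,hi=.13)
env.movep([.56,.03,.28],D)
p=img("wrist","w6")
print(fitboard(p,[.5645,.079,.003]))
cv2.imwrite("pics/w6z.png",cv2.resize(p["color"][20:270,160:420,::-1],None,fx=2.4,fy=2.4,interpolation=cv2.INTER_CUBIC))
print((proj(p,[*bp(0,0),.026])))
E
```

```text
touch True [0.56471028 0.07892836 0.03318401] [-0.7 -0.4  5.9]
placed t 21.1667 [-0.4  0.1  0.2]
(array([0.56430552, 0.07960794, 0.0048145 ]), np.float64(-151.32574462890625))
[287.14589522 143.1027212 ]
```

View pics/w6z.png

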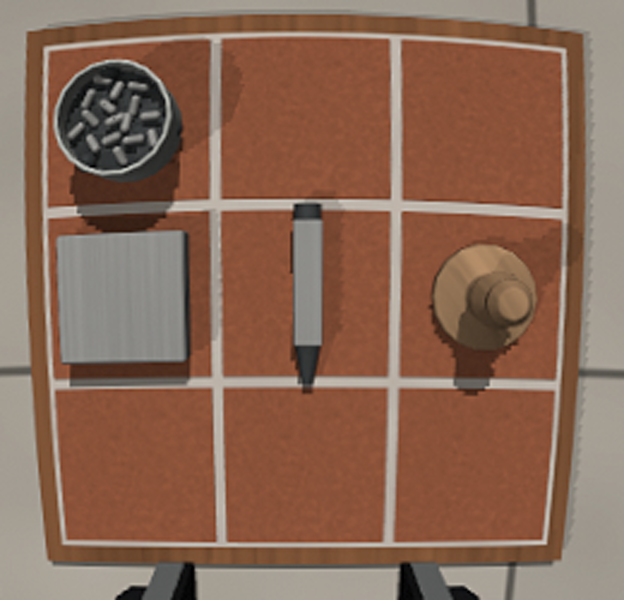

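```bash
python3 - <<'E'
from h import *
env.movep([.545,-.39,.26],down(np.pi/2))
p=img("wrist","w7")
for k,z,top in(("top_small_mid",.022,.044),("top_large_mid",.032,.064),("top_a_mid",.027,.054)):
    for d in env.spot_point(p,k)[:4]:
        if d["score"]>.2:print(k,round(d["score"],2),np.round(d["point"],1),onz(p,d["point"],z).round(4))
cv2.imwrite("pics/w7z.png",cv2.resize(p["color"][60:260,150:430,::-1],None,fx=2.8,fy=2.8,interpolation=cv2.INTER_CUBIC))
np.savez("w7.npz",**{k:p[k] for k in("color","intrinsics","position","orientation")})
E
```

```text
top_small_mid 0.73 [278.3 200.4] [ 0.5408 -0.4045  0.022 ]
top_large_mid 0.8 [286.5 110.4] [ 0.5498 -0.3026  0.032 ]
top_a_mid 0.92 [200.  197.4] [ 0.4502 -0.3996  0.027 ]
```

View pics/w7z.png

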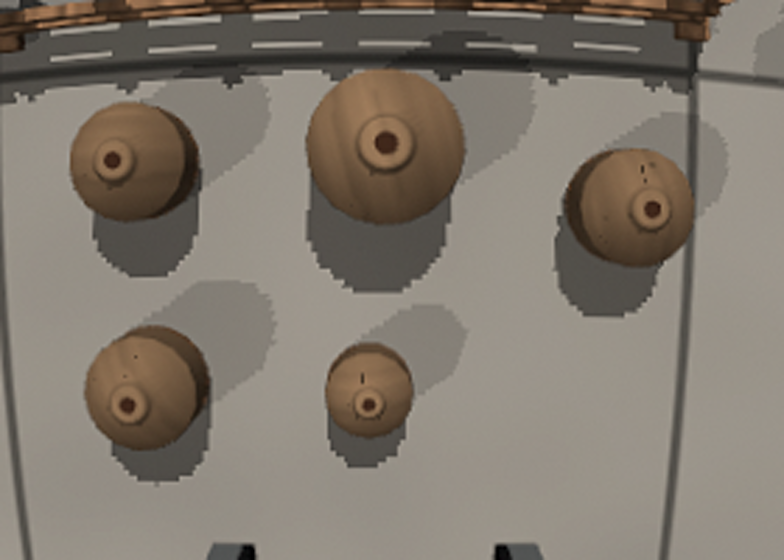

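```bash
python3 - <<'E'
from h import *
p=dict(np.load("w7.npz"));p["fish"]=True
f=lambda u,v:(150+u/2.8,60+v/2.8)
S=onz(p,f(369,405),.043);L=onz(p,f(386,142),.063)
print("small",S,"large",L,[onz(p,f(*q),.053).round(3) for q in((113,160),(127,405),(652,209))])
pick(S[:2],.020,rot=down(np.pi/2),op=.06,N=25,hi=.15)
img("wrist","w8")
E
```

```text
small [ 0.54490572 -0.40444758  0.043     ] large [ 0.55084448 -0.30453286  0.063     ] [array([ 0.45 , -0.308,  0.053]), array([ 0.451, -0.402,  0.053]), array([ 0.651, -0.326,  0.053])]
down force stop False [ 0.54554878 -0.40504508  0.02104237]
open 0.035017003691984114 F [-0.9  1.4  4.1]
lifted 0.035221755269929565 F [ 0.  -0.5 -0.3] t 27.0833
```

View pics/w8.png

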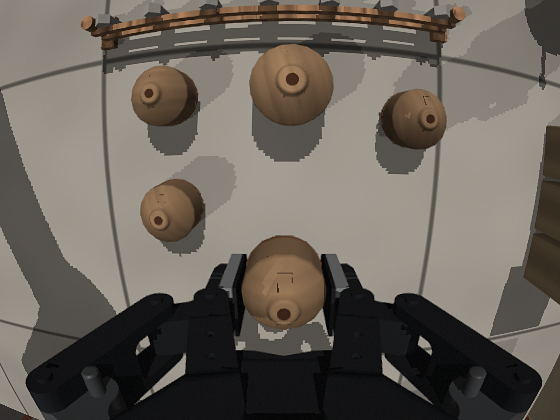

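```bash
python3 - <<'E'
from h import *
place(bp(.09,-.09),.033,op=.06,hi=.15)
env.movep([.58,.0,.28],D)
p=img("wrist","w9")
print(fitboard(p,[.5645,.079,.003]))
cv2.imwrite("pics/w9z.png",cv2.resize(p["color"][0:270,160:440,::-1],None,fx=2.2,fy=2.2,interpolation=cv2.INTER_CUBIC))
print((proj(p,[*bp(.09,-.09),.055])-[160,0])*2.2)
E
```

```text
touch True [ 0.65485553 -0.01065548  0.03287928] [ 0.4 -1.3  3.7]
placed t 31.4 [-0.9 -0.5 -0.4]
(array([0.56468317, 0.07953967, 0.00324986]), np.float64(-146.47317504882812))
[417.10060218 438.05226312]
```

View pics/w9z.png

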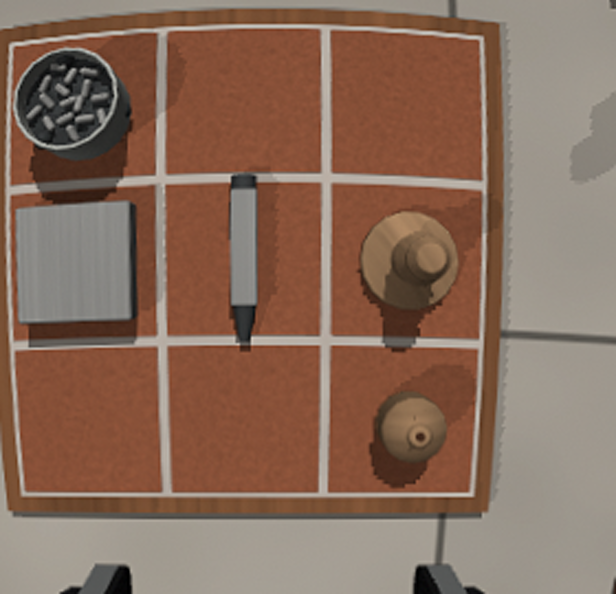

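```bash
python3 - <<'E'
from h import *
pick((.5508,-.3045),.030,rot=down(np.pi/2),op=.082,N=40,hi=.16)
img("wrist","w10")
E
```

```text
down force stop False [ 0.55147114 -0.30496473  0.03089493]
open 0.05855464109918816 F [0.1 1.1 6.5]
lifted 0.05826481033009164 F [ 0.1  0.6 -1.5] t 36.2833
```

View pics/w10.png

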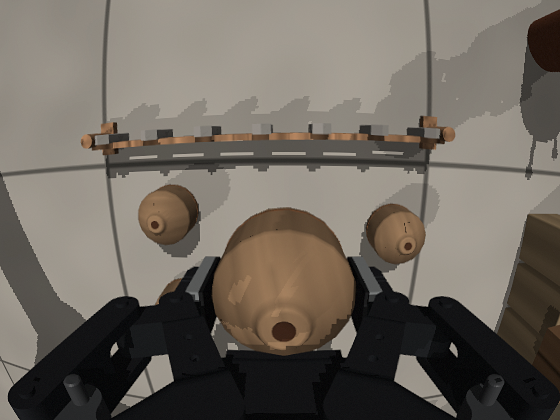

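```bash
python3 - <<'E'
from h import *
place(bp(-.09,0),.0629,op=.08,hi=.17)
env.movep([.53,.0,.3],D)
p=img("wrist","w11")
print(fitboard(p,[.5645,.079,.003]))
cv2.imwrite("pics/w11z.png",cv2.resize(p["color"][0:270,160:440,::-1],None,fx=2.2,fy=2.2,interpolation=cv2.INTER_CUBIC))
print((proj(p,[*bp(-.09,0),.095])-[160,0])*2.2,onz(p,env.spot_point(p,"top_large_mid")[0]["point"],.064),bp(-.09,0))
s=img("side","s11"); im=s["color"]
cv2.imwrite("pics/s11z.png",cv2.resize(im[130:390,190:400,::-1],None,fx=3,fy=2.3 if 0 else 2.3,interpolation=cv2.INTER_CUBIC))
E
```

```text
touch True [0.47471069 0.07879011 0.06322374] [-0.9  0.1  5.7]
placed t 40.3833 [ 0.9 -0.1  0.1]
(array([0.56450736, 0.0798734 , 0.00241619]), np.float64(-136.64146423339844))
[151.90572959 258.47047585] [0.47547812 0.07829788 0.064     ] [0.4745004 0.07873  ]
```

View pics/w11z.png

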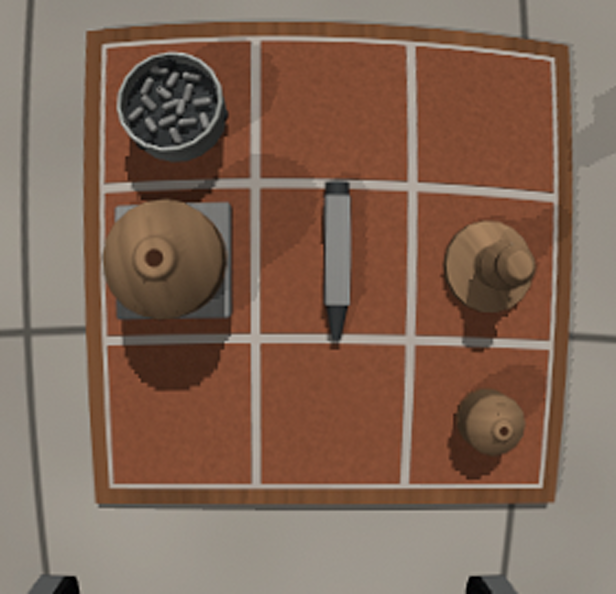

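View pics/s11z.png

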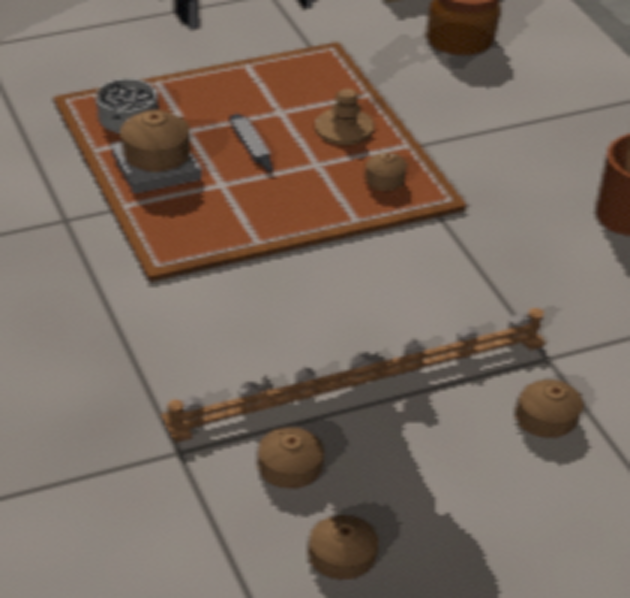

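```bash
python3 - <<'E'
from h import *
p=img("wrist"); print(onz(p,(160+170/2.2,102/2.2),.05),bp(-.09,.09))
env.dwell(.5); env.finish_job(); print(env.current_clock())
E
```

```text
[0.47476153 0.16490049 0.05      ] [0.47423041 0.1687296 ]
the job is handed in; nothing more can be done
the job is handed in; nothing more can be done
```

I set out the board in the order asked and handed the job in. The arm's clock read about 40 s after the last placing, well under the 115 s limit.

| Item | Where it stands | Last check, from the wrist camera |
|---|---|---|
| Tin | Upright, with its tips, on the tile left of the block | About 4 mm to the right of the tile's middle (two readings gave 3.4 and 3.8 mm) |
| Punch | On the centre tile along the row, nose to the right | Looked centred, within about 2 mm |
| Smallest top | Crown down, right of the spindle | Within about 2 mm of the middle |
| Largest top | Crown down, on the steel block | Within about 2 mm of its centre |

- **Tin offset:** I shifted the tin by 2.3 mm when placing it, on an in-hand measurement that now looks wrong. I judged the result acceptable and left it.
- **Board position:** The side and wrist cameras agreed on where the board is to within about 1 mm. The top camera read about 4 mm different along the rows, so I went by the other two.
- **Middling tops:** The last side picture shows all three still standing by the gate. I did not measure their positions again.

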